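Load a test cartridge under the analyser's hold-down arm

ROBOT

A 6-joint arm with a two-finger parallel gripper is mounted at the origin on the work surface. World frame = base frame: x ahead of the robot, y to its left, z up, the work surface at z = 0. Lengths are in m, angles in degrees, forces in N, time in s.
With the tool pointing down it reaches from about 0.25 to 0.725 m from the base axis. Payload 9.7 kg.
Tool frame: the origin (TCP) lies at the very end of the fingers, on their centre line; the grasp point (between the pads) lies tcp_to_grasp behind it (tcp_to_grasp is the distance from the TCP to the grasp point, in m); z points along the fingers, y is the direction in which the jaws open and shut (so a half turn about z gives the same grasp; the last joint's range is limited). The gripper opens to 85 mm and grips with 20 to 120 N. Pads are 22 mm wide; open, the fingers measure 114 mm over their backs; the gripper's body (76 mm by 85 mm) begins 54 mm behind the grasp point. The pads swing forward as they close: fully open they stand 13 mm farther back than shut.
Start: joints at [-64.973, 4.979, 10.078, 95.1, 0, 90], TCP at [0.233, -0.498, 0.231] pointing down, gripper open.
Joint ranges: [-179.16, 179.16], [-48.56, 103.87], [-65.8, 70.77], [-126.05, 130.52], [-82.76, 87.17], [-180, 180]. Speed limits (degrees/s): [127.2, 127.2, 147.25, 180, 180, 180].

INTERFACE

Orientations are given as [roll, pitch, yaw] about the fixed x, y, z axes, in that order (R = Rz(yaw) Ry(pitch) Rx(roll)).
In Python, from workcell import * gives the robot as it stands. The module is installed in compiled form; this text tells all that it offers.
- The arm moves only by the shell command python3 -m pendant 'ROWS' [FORCE]. ROWS is JSON, a list of rows, each a list of 3 entries, a list of its own where there are three numbers: the opening in per cent of the stroke, from 0 (shut) to 100 (fully open), then the shift along the world's x, y, z in mm, then the turn, a rotation vector about the world's x, y, z in degrees. A call has 1 to 20 rows; each row is the pose to reach, as a shift and turn from the pose measured when the call began; what a row does not reach only later rows make up. A row lasts 1/8 s, in which the tool goes at most 62.5 mm and 10.7 degrees, less where a joint would pass 70% of its speed; a pose out of reach is approached as far as the arm can. A call with a gripper value outside its range is refused whole. The fingers move at their own pace and stop on an object; FORCE is the grip in N (left out, the last holds). Time passes only in rows, so rows that repeat a pose let the fingers close. It gives the time, the measured TCP pose, the force and the opening at its end, in the units of the state.
- get_obs(): the state, without advancing time (a new reading comes with each control period).
- camera(name): name is "scene" or "top"; returns a dict with "img" (384x512x3 uint8, red, green, blue), "fx", "fy", "cx", "cy" (pixels), "cam_to_world" (4x4, takes a point from camera to world coordinates). Camera axes: x right, y down, z forward; pixel columns grow to the right and rows downward; lengths in m; the calibration is good to about 2 mm. A picture is of the moment at which its call begins. There is no depth.
- job_done(): hands the job in, once; it reports no verdict.
Trained networks look in a picture, given as the dict that the camera call returned (one of the last four; its "shot" number tells which), for a name from the list of things; names that differ only in an ending like _2 or _b are one class to them, and where a whole thing is asked for, a point or a joint stands for the part that bears it (a point fixed in the world has none). Each returns a list of dicts, best first, with "confidence" (0 to 1); they miss things now and then, are a little off and sometimes report something else, mostly with a low value. They report only what shows in the picture. A call takes as long as a camera call. They do not tell look-alikes from the thing itself.
- regions_of(picture, label): "region" (384x512 bool, what is visible of it).
- pinpoint(picture, label): "position" ([x, y, z] in m, in world coordinates, good to about 4 mm: a listed point, or the origin of a listed thing).
The state is a dict: "time": time; "q": joint angles; "qd": joint speeds; "joint_efforts": joint torques, N m; "ee_pos": TCP position; "tcp_rot": TCP orientation; "wrist_force": force on the tool from outside, world axes, zero at the start; "torque": the same for the moment, N m; "opening": finger opening in m.
Only numpy, scipy, OpenCV 4.12 (cv2) and the standard library are available. Lean on these libraries where they do the work, as an engineer would, in place of code of your own. Each camera call takes 0.05 s, during which the arm holds its last target. There are 200 camera calls.

TASK

Load the test cartridge with the blue fin into the bench analyser: lay it flat at the entry of the loading lane, nose first, and slide it along the deck under the red sprung arm, so that it pushes the arm up and back, until you feel it press firmly (about 8 N, never more than 12 N) against the sprung contact block at the end of the lane. Then let go, so that the arm bears down on the cartridge and holds it flat and straight against the block. Leave everything else on the bench where it stands.

Things in the scene. Friction and masses are not known exactly. Their poses are not given: they have to be found in the camera images.
- analyser: White and blue bench analyser, fixed to the bench. Origin: at bench level, below the loading lane's centre line at the front edge. x = loading direction, away from the robot; z up. Casing: x 0 to 240, y -70 to 180 mm, deck 45 mm high. A tilted screen, 190 mm high, rises along its left side (y = 170 mm), leaning away from the lane. A housing 18 mm above the deck begins at x = 191 mm.
- lane (a point): Front end of the lane: on the flat, slippery deck (45 mm above the bench), on the lane's centre line, at the front edge (x = 0); axes as the analyser's. Guide rails 6 mm high and 8 mm thick bound the lane: 54 mm apart from x = 90 to 170 mm, flaring from x = 90 back to x = 53 mm to about 72 mm apart. From x = 0 to 50 mm the deck is open.
- bay: End of the lane: a brass contact block (44 mm wide, top 14 mm above the deck) on a spring. Its front face stands at x = 148 to 182 mm in the analyser's frame; the depth varies and is not reported. Once met it gives 1 mm per 5 N (starting at 1 N), solid after 6 mm; over 12 N harms it. This origin is a fixed mark on the deck at x = 165 mm and does not show where the block is.
- bracket: Fixed bracket of the hold-down arm; origin on the hinge axis, at x = 200 mm and 28 mm above the deck in the analyser's frame.
- hold_arm (a joint): Angle of the red hold-down arm, a 32 mm wide finger reaching from the hinge toward the entry: 0 at rest (foot 7 mm above the deck), growing as the foot is pushed up and back; about 0.11 with its foot on the top of a cartridge. A spring presses it down with about 4 N at rest, 5 N on a cartridge; lifting it with the sloping nose takes a push of some 5 to 15 N, sliding on takes less.
- foot (a point): Lowest point of the arm's foot, a free steel roller 12 mm across and 24 mm wide: at rest on the lane's centre line at x = 118 mm, 7 mm above the deck, in the analyser's frame. An upturned red toe reaches from it toward the entry, to x = 98 mm and 30 mm above the deck.
- cartridge: Cartridge to load: white slab 135 mm long (x) by 50 wide by 16 thick, about 60 g, flat on the bench, with a blue fin. Origin: on its underside, on the centre line, 60 mm behind the nose, 75 ahead of the rear; z up. Nose to +x: the top slopes down over the last 20 mm to a 5 mm tall front face. The fin spans x -74 to -40 mm, is 10 mm thick (y) and rises from 16 to 48 mm above the underside.
- fin (a point): Grip point of the blue fin: 57 mm behind the cartridge's origin, 40 mm above its underside (8 mm below the fin's top).
- nose (a point): Centre of the cartridge's front face, 60 mm ahead of its origin, 2.5 mm above its underside.
- spent: A used cartridge of the same shape with an orange fin, lying on the bench: leave it alone. Origin: as the cartridge's.
- dropper: Small loose dropper bottle, 34 mm across, 75 mm tall; leave alone. Origin: centre of its underside.
- tube_rack: Blue rack of capped tubes, 70 by 170 mm, 81 mm tall; leave alone. Origin: centre of its underside.
- tip_box: Green box with a clear lid, 92 by 122 mm, 65 mm tall; leave alone. Origin: centre of its underside.
- dish: Clear shallow dish, 90 mm across, 15 mm tall; leave alone. Origin: centre of its underside.
Mind the look-alikes: they are no part of the job. Leave any pink look-alike of the cartridge alone.

How it is judged (in metres and radians):
On the way, in this order (a step that is already met when the one before it is completed fails the run):
1. the cartridge, flat in the lane, has pushed the hold-down arm up and back (value of joint hold_arm above 0.07 rad and contact force between cartridge and bracket above 1 N and angle between cartridge's own z axis and vertical below 0.15 rad), for 0.05 s.
2. the cartridge is pressed firmly against the contact block (over 5 N) (contact force between cartridge and bay above 5 N), for 0.1 s.
At the end, for the whole second after the job is handed in: The blue-finned cartridge lies flat on the deck (within 3 mm and 0.04 rad), straight in the lane (within 6 mm and 0.09 rad), still touching the contact block (over 0.5 N), with the hold-down arm bearing on its top (over 2 N, arm angle 0.07 to 0.16), at rest (contact force between cartridge and bay above 0.5 N and contact force between cartridge and bracket above 2 N and value of joint hold_arm between 0.07 and 0.16 rad and angle between cartridge's own z axis and vertical below 0.04 rad and z of cartridge in the frame of analyser between 0.042 and 0.048 m and x of nose in the frame of analyser above 0.142 m and y of cartridge in the frame of analyser between -0.006 and 0.006 m and angle between the x axis of cartridge and the x axis of analyser, either way round below 0.09 rad and linear speed of cartridge below 0.01 m/s).
It fails at once if the contact block is pressed with more than 12 N (contact force between cartridge and bay above 12 N).
It fails at once if the hold-down arm is jammed or bent (over 25 N between it and the cartridge) (contact force between cartridge and bracket above 25 N).
It fails at once if another thing on the bench is disturbed (moved over 20 mm) (distance of any of spent, dropper, tube_rack, tip_box, dish from where it was at the start of the episode above 0.02 m).
It also fails if it takes over 72 s, if anything falls off the work surface, if the arm or the gripper's body presses on something with over 40 N, if the wrist force passes 120 N, or if a joint passes its speed limit or range.

## Working session

There is one attempt and no reset: what is moved stays moved. The work goes in short steps, Python scripts to look and compute and a shell command to move; the robot and the scene stay as the last step left them, time stands still between calls to the robot, and variables do not carry over. Pictures are saved under pics/ and viewed, about 8 in all and at most 12, crops included, and the job is handed in when it is done.

```bash
mkdir -p pics; ls; cat > h.py <<'E'
from workcell import *
import numpy as np, cv2
def proj(c,p):
    T=np.linalg.inv(c["cam_to_world"]); q=T[:3,:3]@np.asarray(p)+T[:3,3]
    return c["fx"]*q[0]/q[2]+c["cx"], c["fy"]*q[1]/q[2]+c["cy"]
def unproj(c,u,v,z):
    T=np.asarray(c["cam_to_world"]); d=T[:3,:3]@np.array([(u-c["cx"])/c["fx"],(v-c["cy"])/c["fy"],1])
    o=T[:3,3]; return o+d*(z-o[2])/d[2]
def save(c,n,box=None,s=1):
    im=c["img"][...,::-1]
    if box: im=im[box[1]:box[3],box[0]:box[2]]
    cv2.imwrite("pics/"+n,cv2.resize(im,None,fx=s,fy=s,interpolation=cv2.INTER_CUBIC))
E
python3 - <<'E'
from h import *
o=get_obs(); print({k:np.round(v,3).tolist() for k,v in o.items()})
import workcell; print(getattr(workcell,'tcp_to_grasp',None),[n for n in dir(workcell) if n[0]!='_'])
a=camera("scene"); b=camera("top")
im=np.vstack([a["img"],b["img"]])[...,::-1]
cv2.imwrite("pics/a.png",a["img"][...,::-1]);cv2.imwrite("pics/b.png",b["img"][...,::-1])
for c,n in((a,"scene"),(b,"top")):
  for l in["cartridge","fin","nose","lane","foot","bracket","bay","analyser","spent","dropper","tube_rack","tip_box","dish"]:
    print(n,l,[(np.round(r["position"],3).tolist(),round(r["confidence"],2),np.round(proj(c,r["position"])).tolist()) for r in pinpoint(c,l)])
E
```

```text
pics
{'time': 0.0, 'q': [-64.973, 5.014, 10.036, 95.099, 0.0, 90.002], 'qd': [0.037, 0.035, 0.03, -0.032, -0.019, -0.041], 'joint_efforts': [0.0, -52.039, 46.481, 0.016, 0.0, -0.0], 'ee_pos': [0.233, -0.498, 0.231], 'tcp_rot': [-179.923, -0.0, 25.025], 'wrist_force': [-0.524, 0.277, 0.084], 'torque': [0.041, -0.017, 0.02], 'opening': 0.085}
0.0187 ['PlanningError', 'camera', 'get_obs', 'job_done', 'pinpoint', 'regions_of', 'tcp_to_grasp']
scene cartridge [([0.368, -0.145, -0.003], 0.89, [191.0, 183.0]), ([0.445, -0.501, -0.001], 0.87, [88.0, 242.0]), ([0.526, -0.351, 0.004], 0.56, [144.0, 243.0])]
scene fin [([0.45, -0.557, 0.042], 0.7, [63.0, 244.0]), ([0.468, -0.34, 0.044], 0.67, [139.0, 220.0]), ([0.423, -0.136, 0.038], 0.58, [198.0, 186.0])]
scene nose [([0.588, -0.366, -0.0], 0.93, [146.0, 263.0]), ([0.429, -0.444, 0.001], 0.86, [106.0, 230.0]), ([0.308, -0.158, 0.002], 0.72, [181.0, 171.0])]
scene lane [([0.561, 0.089, 0.046], 0.84, [280.0, 191.0]), ([0.562, -0.163, 0.003], 0.44, [208.0, 228.0])]
scene foot [([0.671, 0.082, 0.047], 0.59, [295.0, 218.0]), ([0.467, -0.337, 0.039]
[... 1627 characters left out ...]
t [([0.558, 0.096, 0.047], 0.7, [221.0, 178.0]), ([0.763, 0.074, 0.074], 0.67, [226.0, 121.0])]
top bay [([0.723, 0.077, 0.046], 0.43, [226.0, 134.0]), ([0.676, 0.085, 0.053], 0.31, [224.0, 146.0])]
top analyser [([0.561, 0.093, -0.002], 0.84, [223.0, 179.0]), ([0.617, -0.484, 0.0], 0.5, [376.0, 161.0]), ([0.524, -0.352, -0.004], 0.41, [342.0, 187.0])]
top spent [([0.562, -0.164, 0.0], 0.71, [291.0, 177.0])]
top dropper [([0.735, -0.146, 0.001], 0.39, [285.0, 132.0])]
top tube_rack [([0.724, -0.327, 0.004], 0.67, [333.0, 134.0])]
top tip_box [([0.379, 0.47, -0.001], 0.94, [121.0, 230.0])]
top dish [([0.723, 0.078, 0.046], 0.66, [225.0, 134.0]), ([0.619, -0.482, 0.002], 0.62, [376.0, 161.0])]
```

```bash
python3 - <<'E'
import cv2
a=cv2.imread("pics/a.png");b=cv2.imread("pics/b.png")
cv2.imwrite("pics/a2.png",cv2.resize(a,None,fx=1.5,fy=1.5)[:576])
cv2.imwrite("pics/b2.png",cv2.resize(b[100:270,90:430],None,fx=2.3,fy=2.3,interpolation=cv2.INTER_CUBIC))
E
```

```text
(no output)
```

View pics/a2.png

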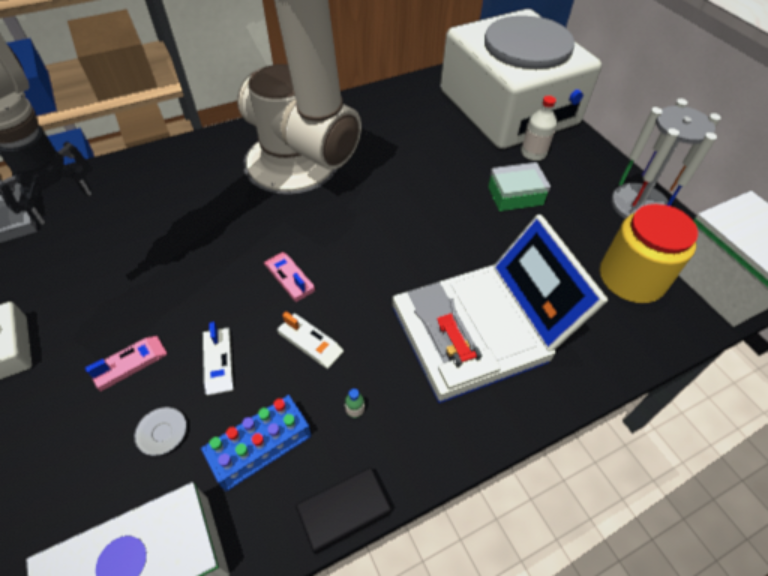

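View pics/b2.png

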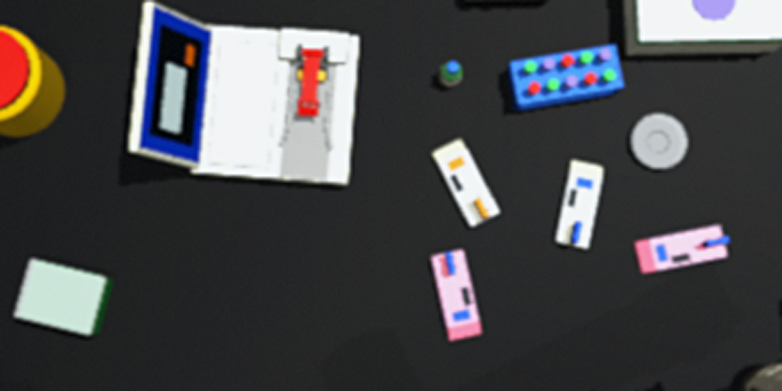

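Candidates in the scene image (768-px view): the white slab with a blue fin at (217,357), the white one with an orange fin at (310,338), which is the spent cartridge, and two pink look-alikes at (125,362) and (290,275). Only the white one with the blue fin at (217,357) fits. I'll confirm it in a crop and average the measurements.

```bash
cat > est.py <<'E'
from h import *
def est(labels,n=3,near=None):
    out={l:[] for l in labels}
    for i in range(n):
        for s in("scene","top"):
            c=camera(s)
            for l in labels:
                for r in pinpoint(c,l):
                    p=np.array(r["position"])
                    if np.linalg.norm(p[:2]-near[l])<.03: out[l].append(p);break
    for l in labels:
        if out[l]: print(l,len(out[l]),np.round(np.median(out[l],0),4),np.round(np.std(out[l],0),4))
    return {l:np.median(out[l],0) for l in labels if out[l]}
E
python3 - <<'E'
from est import *
e=est(["cartridge","fin","nose","lane","foot","bay","bracket","analyser"],4,dict(cartridge=[.525,-.351],fin=[.47,-.337],nose=[.585,-.367],lane=[.56,.092],foot=[.675,.083],bay=[.723,.077],bracket=[.762,.075],analyser=[.561,.095]))
d=e["nose"]-e["fin"];print("cart yaw",np.degrees(np.arctan2(d[1],d[0])))
X={"lane":0,"foot":118,"bay":165,"bracket":200,"analyser":0}
k=[l for l in X if l in e];x=[X[l]/1e3 for l in k]
px=np.polyfit(x,[e[l][0] for l in k],1);py=np.polyfit(x,[e[l][1] for l in k],1)
print("lane",px,py,np.degrees(np.arctan2(py[0],px[0])))
c=camera("top");s=camera("scene")
im=np.hstack([cv2.resize(c["img"][160:220,310:370],(400,400),interpolation=2),cv2.resize(s["img"][205:275,110:180],(400,400),interpolation=2)])
cv2.imwrite("pics/c.png",im[...,::-1])
# white deck edges fit in top view
E
```

```text
cartridge 8 [ 0.5256 -0.351  -0.0015] [0.0018 0.0008 0.0017]
fin 8 [ 0.4695 -0.3378  0.0383] [0.0012 0.0015 0.0034]
nose 8 [ 0.5838 -0.3671  0.0012] [0.002  0.0016 0.0034]
lane 8 [0.5608 0.0937 0.0458] [0.0022 0.001  0.0013]
foot 8 [0.6748 0.0832 0.0502] [0.0019 0.0011 0.0018]
bay 8 [0.7236 0.0774 0.0462] [0.0015 0.0008 0.001 ]
bracket 8 [0.7612 0.0746 0.0748] [0.0013 0.0014 0.002 ]
analyser 8 [0.5616 0.095  0.0009] [0.002  0.0019 0.0014]
cart yaw -14.424803216799756
lane [0.992394   0.56056474] [-0.09977067  0.09440785] -5.7409604282313875
```

View pics/c.png

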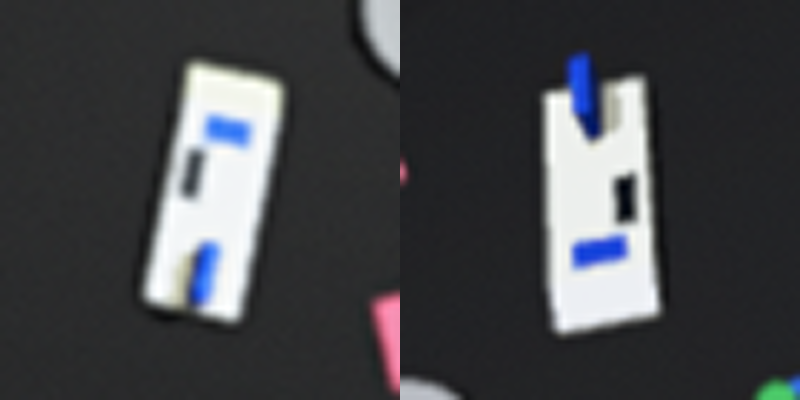

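The crop confirms it: a white body with a blue fin at (205,275) in the left panel and the nose at the top. Moving above the fin.

```bash
python3 -m pendant '[[60,[40,27,0],[0,0,-7]],[60,[90,60,0],[0,0,-16]],[60,[140,95,-20],[0,0,-25]],[60,[190,128,-50],[0,0,-34]],[60,[225,152,-80],[0,0,-39.4]],[60,[236,160,-110],[0,0,-39.4]],[60,[236,160,-125],[0,0,-39.4]],[60,[236,160,-130],[0,0,-39.4]],[60,[236,160,-130],[0,0,-39.4]]]' 40
python3 - <<'E'
from h import *
c=camera("top");s=camera("scene")
im=np.hstack([cv2.resize(c["img"][160:230,300:370],(400,400),interpolation=2),cv2.resize(s["img"][190:270,100:180],(400,400),interpolation=2)])
cv2.imwrite("pics/d.png",im[...,::-1])
for q in(c,s):
  for l in("fin","nose"):
    print(l,[np.round(r["position"],3).tolist() for r in pinpoint(q,l) if abs(r["position"][1]+.35)<.05])
E
```

```text
time: 6.22
ee_pos: [0.4683, -0.3392, 0.1021]
tcp_rot: [180.0, -0.1, -14.4]
wrist_force: [0.4, 0.6, -0.7]
opening: 0.051
fin [[0.47, -0.339, 0.035]]
nose []
fin [[0.47, -0.339, 0.042]]
nose [[0.585, -0.37, 0.0], [0.47, -0.338, 0.041]]
```

View pics/d.png

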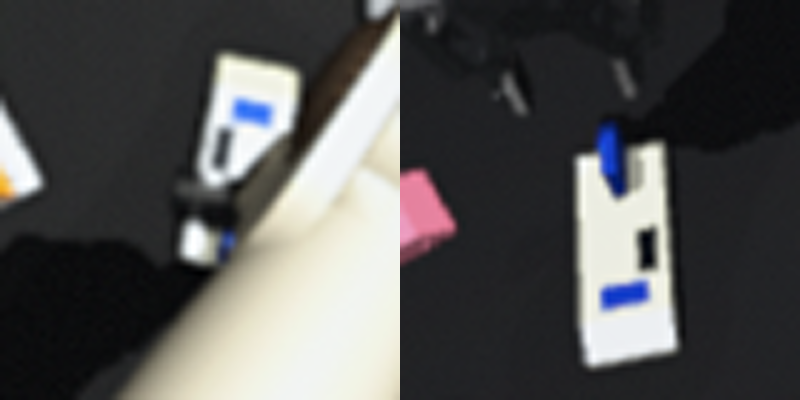

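The fingers (scene crop, tips at (515,95) and (625,80)) straddle the blue fin at (612,155). Descend and grip.

```bash
python3 -m pendant '[[60,[1,0,-40],[0,0,0]],[60,[1,0,-70],[0,0,0]],[60,[1,0,-79.5],[0,0,0]],[60,[1,0,-79.5],[0,0,0]],[0,[1,0,-79.5],[0,0,0]],[0,[1,0,-79.5],[0,0,0]],[0,[1,0,-79.5],[0,0,0]],[0,[1,0,-79.5],[0,0,0]],[0,[1,0,-79.5],[0,0,0]],[0,[1,0,-79.5],[0,0,0]],[0,[1,0,-79.5],[0,0,0]]]' 60
```

```text
time: 7.9
ee_pos: [0.4703, -0.3392, 0.0238]
tcp_rot: [179.9, -0.2, -14.4]
wrist_force: [0.3, 0.8, 5.5]
opening: 0.009
```

```bash
python3 -m pendant '[[0,[0,0,20],[0,0,0]],[0,[0,0,60],[0,0,0]],[0,[0,0,100],[0,0,0]],[0,[0,0,100],[0,0,0]],[0,[0,0,100],[0,0,0]],[0,[0,0,100],[0,0,0]]]'
python3 - <<'E'
from h import *
o=get_obs();print(o["wrist_force"],o["torque"],o["opening"])
c=camera("top");s=camera("scene")
save(s,"e.png",(60,150,260,310),4)
for q in(c,s):
  for l in("fin","nose","cartridge"):
    print(l,[np.round(r["position"],3).tolist() for r in pinpoint(q,l) if abs(r["position"][1]+.35)<.05])
E
```

```text
time: 8.65
ee_pos: [0.4698, -0.3388, 0.1223]
tcp_rot: [180.0, -0.0, -14.4]
wrist_force: [-0.8, -0.1, -0.7]
opening: 0.0086
[-0.75735651 -0.14683141 -0.65546324] [0.01725277 0.02980168 0.03064266] 0.008574663898250172
fin [[0.47, -0.341, 0.134]]
nose []
cartridge [[0.524, -0.348, 0.093]]
fin [[0.469, -0.337, 0.139]]
nose [[0.582, -0.369, 0.096]]
cartridge [[0.526, -0.352, 0.098]]
```

View pics/e.png

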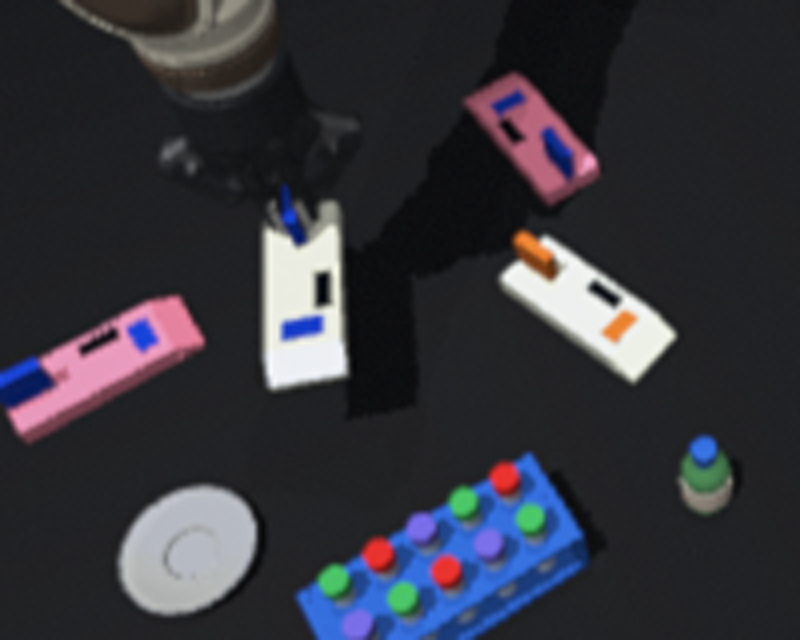

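The white slab hangs level in the gripper at (305,300), and everything else is still in place. Carrying it to the lane.

```bash
python3 -m pendant '[[0,[2,20,0],[0,0,1]],[0,[5,60,0],[0,0,2]],[0,[8,105,0],[0,0,3]],[0,[11,150,0],[0,0,4]],[0,[15,195,0],[0,0,5]],[0,[18,240,0],[0,0,6]],[0,[22,285,0],[0,0,7]],[0,[26,330,0],[0,0,8]],[0,[29,375,0],[0,0,8.7]],[0,[32,415,0],[0,0,8.7]],[0,[34,435,-5],[0,0,8.7]],[0,[34,439,-15],[0,0,8.7]],[0,[34,439,-25],[0,0,8.7]],[0,[34,439,-25],[0,0,8.7]],[0,[34,439,-25],[0,0,8.7]]]'
python3 - <<'E'
from h import *
c=camera("top");s=camera("scene")
im=np.hstack([cv2.resize(c["img"][110:210,170:270],(400,400),interpolation=2),cv2.resize(s["img"][150:250,240:340],(400,400),interpolation=2)])
cv2.imwrite("pics/f.png",im[...,::-1])
for q in(c,s):
  for l in("fin","nose","cartridge","lane","foot","bay","bracket"):
    print(l,[np.round(r["position"],3).tolist() for r in pinpoint(q,l) if abs(r["position"][1]-.09)<.05])
E
```

```text
time: 10.92
ee_pos: [0.5028, 0.0064, 0.0988]
tcp_rot: [-177.4, -0.0, -0.7]
wrist_force: [-0.0, 0.1, -1.2]
opening: 0.009
fin []
nose []
cartridge []
lane [[0.56, 0.096, 0.045]]
foot [[0.674, 0.084, 0.05]]
bay [[0.724, 0.076, 0.045]]
bracket [[0.561, 0.094, 0.002], [0.763, 0.076, 0.072]]
fin []
nose []
cartridge []
lane [[0.56, 0.093, 0.046]]
foot [[0.674, 0.081, 0.047]]
bay [[0.726, 0.075, 0.047]]
bracket [[0.763, 0.073, 0.073]]
```

View pics/f.png

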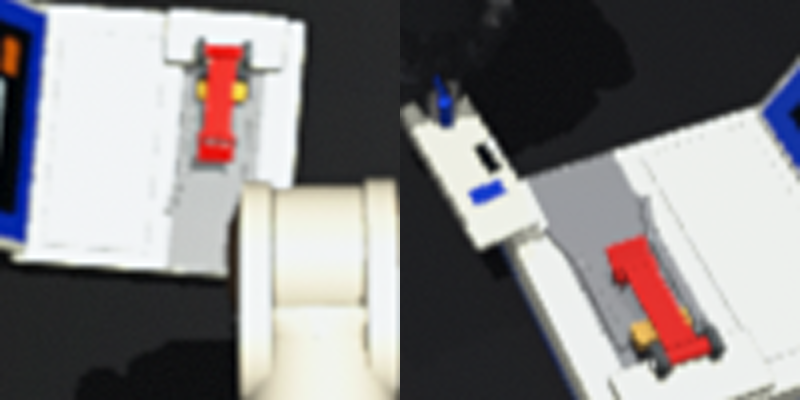

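The arm lagged and is still in transit: the cartridge is right of the lane at (480,170) in the scene crop. Finishing the transfer.

```bash
python3 -m pendant '[[0,[1,25,0],[-1,0,-1.5]],[0,[1,55,0],[-2,0,-3]],[0,[1,80,0],[-2.6,0.1,-5]],[0,[1,93.5,0],[-2.6,0.1,-5]],[0,[1,93.5,0],[-2.6,0.1,-5]],[0,[1,93.5,0],[-2.6,0.1,-5]],[0,[1,93.5,0],[-2.6,0.1,-5]]]'
```

```text
time: 12.6
ee_pos: [0.5029, 0.0078, 0.0993]
tcp_rot: [-177.3, 0.0, -0.6]
wrist_force: [0.3, -0.0, -0.2]
opening: 0.0088
```

```bash
python3 - <<'E'
from h import *
o=get_obs();print({k:np.round(v,2).tolist() for k,v in o.items()})
E
```

```text
{'time': 12.6, 'q': [-0.64, -1.97, -11.64, 80.36, 2.69, 179.94], 'qd': [-0.1, -0.05, -0.1, 0.03, -0.02, 0.01], 'joint_efforts': [-0.03, -45.09, 47.28, -0.02, 0.16, -0.0], 'ee_pos': [0.5, 0.01, 0.1], 'tcp_rot': [-177.31, 0.03, -0.58], 'wrist_force': [0.3, -0.04, -0.24], 'torque': [0.01, 0.04, 0.03], 'opening': 0.01}
```

Joint 6 is at its 180° limit (q6 = q1 − yaw + 180 would need to be 197° in the lane). I need to regrip half a turn round. I'll set the cartridge down on the free bench in front of the analyser.

```bash
python3 -m pendant '[[0,[-25,-2,0],[-1,0,2]],[0,[-55,-5,0],[-2,0,4]],[0,[-85,-8,0],[-2.7,0,5.6]],[0,[-93,-8,-10],[-2.7,0,5.6]],[0,[-93,-8,-30],[-2.7,0,5.6]],[0,[-93,-8,-50],[-2.7,0,5.6]],[0,[-93,-8,-65],[-2.7,0,5.6]],[0,[-93,-8,-70],[-2.7,0,5.6]],[0,[-93,-8,-70],[-2.7,0,5.6]],[0,[-93,-8,-70],[-2.7,0,5.6]]]'
```

```text
time: 13.85
ee_pos: [0.4104, -0.0002, 0.0299]
tcp_rot: [180.0, 0.1, 5.0]
wrist_force: [-0.2, 0.2, -0.9]
opening: 0.0091
```

```bash
python3 -m pendant '[[0,[0,0,-3],[0,0,0]],[0,[0,0,-5.5],[0,0,0]],[0,[0,0,-5.5],[0,0,0]],[40,[0,0,-5.5],[0,0,0]],[60,[0,0,-5.5],[0,0,0]],[60,[0,0,-5.5],[0,0,0]],[60,[0,0,-5.5],[0,0,0]],[60,[0,0,40],[0,0,0]],[60,[0,0,60],[0,0,0]]]'
python3 -m pendant '[[60,[0,0,10],[0,0,10]],[60,[0,0,10],[0,0,20]],[60,[0,0,10],[0,0,30]],[60,[0,0,10],[0,0,40]],[60,[0,0,10],[0,0,50]],[60,[0,0,10],[0,0,60]],[60,[0,0,10],[0,0,70]],[60,[0,0,10],[0,0,80]],[60,[0,0,10],[0,0,90]],[60,[0,0,10],[0,0,100]],[60,[0,0,10],[0,0,110]],[60,[0,0,10],[0,0,120]],[60,[0,0,10],[0,0,130]],[60,[0,0,10],[0,0,140]],[60,[0,0,10],[0,0,150]],[60,[0,0,10],[0,0,160]],[60,[0,0,10],[0,0,170]],[60,[0,0,10],[0,0,179]],[60,[0,0,10],[0,0,179]],[60,[0,0,10],[0,0,179]]]'
python3 - <<'E'
from est import *
print(np.round(get_obs()["q"],1))
e=est(["cartridge","fin","nose"],2,dict(cartridge=[.467,.006],fin=[.41,0],nose=[.527,.01]))
if "nose" in e and "fin" in e:
  d=e["nose"]-e["fin"];print(np.degrees(np.arctan2(d[1],d[0])))
save(camera("scene"),"g.png",(160,120,300,240),5)
E
```

```text
time: 14.98
ee_pos: [0.4111, -0.0002, 0.0919]
tcp_rot: [180.0, -0.0, 5.0]
wrist_force: [-0.0, 0.2, 0.5]
opening: 0.0512
time: 17.48
ee_pos: [0.4111, -0.0002, 0.1019]
tcp_rot: [180.0, -0.0, -176.2]
wrist_force: [-1.0, 0.3, 0.4]
opening: 0.0509
[ -0.  -14.8 -22.7  82.2   0.   -3.9]
cartridge 1 [0.4663 0.0071 0.0029] [0. 0. 0.]
fin 2 [4.094e-01 3.000e-04 4.120e-02] [0.0008 0.0019 0.0006]
nose 4 [ 5.255e-01  9.200e-03 -4.000e-04] [0.0021 0.0006 0.001 ]
4.4100316159536375
```

View pics/g.png

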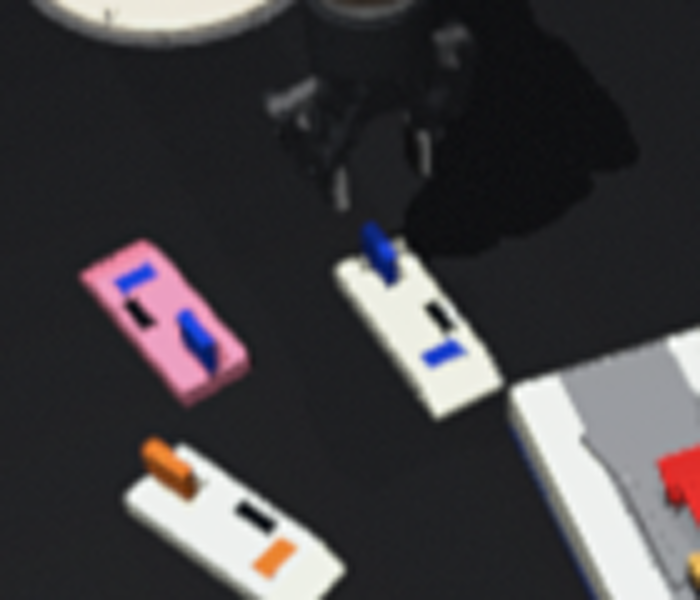

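The cartridge lies flat with its fin at (380,255), and the fingers straddle it. Regrip and lift.

```bash
python3 -m pendant '[[60,[-1,0,-40],[0,0,1]],[60,[-1,0,-70],[0,0,1]],[60,[-1,0,-78.5],[0,0,1]],[60,[-1,0,-78.5],[0,0,1]],[0,[-1,0,-78.5],[0,0,1]],[0,[-1,0,-78.5],[0,0,1]],[0,[-1,0,-78.5],[0,0,1]],[0,[-1,0,-78.5],[0,0,1]],[0,[-1,0,-78.5],[0,0,1]],[0,[-1,0,-78.5],[0,0,1]],[0,[-1,0,-78.5],[0,0,1]]]' 60
python3 -m pendant '[[0,[0,0,20],[0,0,0]],[0,[0,0,50],[0,0,0]],[0,[0,0,75],[0,0,0]],[0,[10,15,80],[0,0,-2]],[0,[30,35,80],[0,0,-4.5]],[0,[50,55,80],[0,0,-7]],[0,[70,75,80],[0,0,-9]],[0,[85,92,80],[0,0,-10.5]],[0,[94,100,80],[0,0,-10.5]],[0,[94,100,80],[0,0,-10.5]],[0,[94,100,80],[0,0,-10.5]]]'
```

```text
time: 19.7
ee_pos: [0.4108, -0.0002, 0.0245]
tcp_rot: [180.0, 0.1, -175.0]
wrist_force: [-0.6, 1.0, 5.7]
opening: 0.0089
time: 21.08
ee_pos: [0.5043, 0.0993, 0.1045]
tcp_rot: [-180.0, 0.0, 174.5]
wrist_force: [0.7, 0.3, 0.0]
opening: 0.0088
```

```bash
python3 - <<'E'
from est import *
e=est(["cartridge","fin","nose","lane","foot","bay","bracket"],2,dict(cartridge=[.561,.094],fin=[.504,.1],nose=[.62,.088],lane=[.56,.092],foot=[.675,.083],bay=[.723,.077],bracket=[.762,.075]))
c=camera("top");s=camera("scene")
im=np.hstack([cv2.resize(c["img"][110:210,170:270],(400,400),interpolation=2),cv2.resize(s["img"][140:240,240:340],(400,400),interpolation=2)])
cv2.imwrite("pics/i.png",im[...,::-1])
E
```

```text
cartridge 2 [0.5618 0.0948 0.0776] [0.0007 0.0006 0.002 ]
fin 2 [0.5026 0.0993 0.1216] [0.0014 0.0009 0.0012]
nose 2 [0.6204 0.0872 0.0802] [0.0008 0.0007 0.0017]
lane 4 [0.5609 0.0934 0.0464] [0.0027 0.0019 0.0014]
foot 4 [0.6762 0.0827 0.0508] [0.0015 0.0004 0.0023]
bay 3 [0.7242 0.0756 0.0452] [0.0002 0.0004 0.0013]
bracket 4 [0.7606 0.0752 0.0744] [0.0014 0.0013 0.0027]
```

View pics/i.png

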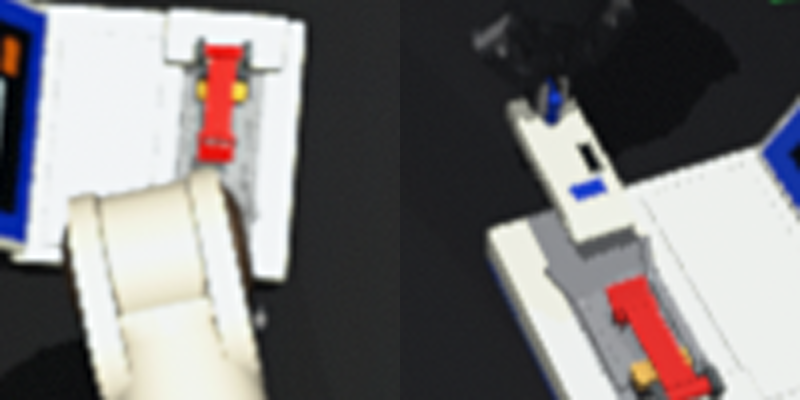

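The cartridge (scene crop, nose at about (610,230)) is lined up over the grey lane, and position and yaw agree to about 1–2 mm. Lowering to the deck.

```bash
python3 -m pendant '[[0,[0,0,-15],[0,0,0]],[0,[0,0,-27],[0,0,0]],[0,[0,0,-32],[0,0,0]],[0,[0,0,-33],[0,0,0]],[0,[0,0,-33],[0,0,0]]]'
python3 -m pendant '[[0,[0,0,-1],[0,0,0]],[0,[0,0,-1.5],[0,0,0]],[0,[0,0,-1.5],[0,0,0]]]'; python3 -c "
from h import *
print(get_obs()['torque'],get_obs()['wrist_force'])"
```

```text
time: 23.4
ee_pos: [0.5049, 0.0998, 0.0717]
tcp_rot: [180.0, 0.1, 174.5]
wrist_force: [-0.0, -1.2, -1.5]
opening: 0.0088
time: 23.78
ee_pos: [0.5049, 0.0998, 0.0703]
tcp_rot: [180.0, 0.1, 174.5]
wrist_force: [0.2, 0.6, -0.9]
opening: 0.0089
[ 0.02598177 -0.01002876  0.04212827] [ 0.18744846  0.60708117 -0.9181346 ]
```

```bash
python3 -m pendant '[[0,[0,0,-0.7],[0,0,0]],[0,[0,0,-0.7],[0,0,0]],[0,[0,0,-0.7],[0,0,0]]]'
python3 -m pendant '[[0,[0,0,-0.6],[0,0,0]],[0,[0,0,-0.6],[0,0,0]],[0,[0,0,-0.6],[0,0,0]]]'
```

```text
time: 24.15
ee_pos: [0.5049, 0.0998, 0.0695]
tcp_rot: [180.0, 0.1, 174.5]
wrist_force: [-0.2, -0.5, -0.8]
opening: 0.009
time: 24.52
ee_pos: [0.5051, 0.0998, 0.0693]
tcp_rot: [180.0, 0.1, 174.5]
wrist_force: [-1.7, -0.2, 3.0]
opening: 0.0088
```

The cartridge rests on the deck (about 4 N). Slide forward to just before the foot.

```bash
python3 -m pendant '[[0,[6,-0.6,0.2],[0,0,0]],[0,[14,-1.3,0.2],[0,0,0]],[0,[22,-2.1,0.2],[0,0,0]],[0,[30,-2.9,0.2],[0,0,0]],[0,[38,-3.7,0.2],[0,0,0]],[0,[44,-4.2,0.2],[0,0,0]],[0,[44,-4.2,0.2],[0,0,0]]]' 80
```

```text
time: 25.4
ee_pos: [0.5499, 0.0956, 0.0695]
tcp_rot: [180.0, 0.2, 174.5]
wrist_force: [1.0, -0.8, 3.4]
opening: 0.0082
```

```bash
python3 -m pendant '[[0,[3,-0.3,0],[0,0,0]],[0,[6,-0.6,0],[0,0,0]],[0,[9,-0.9,0],[0,0,0]],[0,[12,-1.2,0],[0,0,0]],[0,[12,-1.2,0],[0,0,0]]]'
```

```text
time: 26.02
ee_pos: [0.5624, 0.0943, 0.0696]
tcp_rot: [180.0, 0.2, 174.5]
wrist_force: [0.9, 0.3, 3.3]
opening: 0.0083
```

```bash
python3 -m pendant '[[0,[2,-0.2,0],[0,0,0]],[0,[4,-0.4,0],[0,0,0]],[0,[6,-0.6,0],[0,0,0]],[0,[8,-0.8,0],[0,0,0]],[0,[8,-0.8,0],[0,0,0]]]'
```

```text
time: 26.65
ee_pos: [0.5696, 0.0936, 0.0696]
tcp_rot: [180.0, 0.1, 174.5]
wrist_force: [-6.5, 0.6, 7.7]
opening: 0.0085
```

```bash
python3 -m pendant '[[0,[2,-0.2,0],[0,0,0]],[0,[4,-0.4,0],[0,0,0]],[0,[6,-0.6,0],[0,0,0]],[0,[8,-0.8,0],[0,0,0]],[0,[8,-0.8,0],[0,0,0]]]'
```

```text
time: 27.28
ee_pos: [0.5768, 0.0929, 0.0696]
tcp_rot: [180.0, -0.0, 174.5]
wrist_force: [-5.3, -0.2, 7.2]
opening: 0.0083
```

```bash
python3 -m pendant '[[0,[2,-0.2,0],[0,0,0]],[0,[4,-0.4,0],[0,0,0]],[0,[6,-0.6,0],[0,0,0]],[0,[8,-0.8,0],[0,0,0]],[0,[8,-0.8,0],[0,0,0]]]'
python3 - <<'E'
from h import *
L=np.array([.5607,.0937]);u=np.array([.9954,-.0958]);n=np.array([.0958,.9954])
for s in("top","scene"):
    c=camera(s); hsv=cv2.cvtColor(c["img"],cv2.COLOR_RGB2HSV)
    m=(hsv[...,0]>12)&(hsv[...,0]<32)&(hsv[...,1]>110)&(hsv[...,2]>90)
    for v,w in np.argwhere(m):
        p=unproj(c,w,v,.059)[:2]-L
        x,y=p@u,p@n
        if .12<x<.22 and abs(y)<.04: print(s,(w,v),"x %.1f y %.1f"%(x*1e3,y*1e3),c["img"][v,w])
E
```

```text
time: 27.9
ee_pos: [0.5847, 0.0922, 0.0696]
tcp_rot: [180.0, -0.0, 174.5]
wrist_force: [-1.8, 0.5, 5.9]
opening: 0.0083
scene (np.int64(311), np.int64(227)) x 162.5 y 23.8 [182 156  98]
scene (np.int64(311), np.int64(228)) x 165.6 y 22.3 [219 157  88]
scene (np.int64(312), np.int64(229)) x 169.7 y 23.5 [182 140  90]
scene (np.int64(301), np.int64(230)) x 161.2 y -8.1 [199 163 102]
scene (np.int64(302), np.int64(230)) x 162.3 y -5.3 [190 142  76]
scene (np.int64(312), np.int64(230)) x 172.7 y 22.0 [215 139  78]
scene (np.int64(298), np.int64(231)) x 161.1 y -17.7 [217 182 111]
scene (np.int64(299), np.int64(231)) x 162.2 y -15.0 [228 183 101]
scene (np.int64(300), np.int64(231)) x 163.2 y -12.2 [230 182  93]
scene (np.int64(301), np.int64(231)) x 164.2 y -9.5 [225 175  88]
scene (np.int64(302), np.int64(231)) x 165.3 y -6.8 [198 154  76]
scene (np.int64(298), np.int64(232)) x 164.2 y -19.1 [207 169  86]
scene (np.int64(299), np.int64(232)) x 165.2 y -16.4 [235 187  92]
scene (np.int64(300), np.int64(232)) x 166.2 y -13.7 [235 187  93]
scene (np.int64(301), np.int64(232)) x 167.3 y -11
[... 847 characters left out ...]
234)) x 173.3 y -13.9 [233 188  93]
scene (np.int64(302), np.int64(234)) x 174.3 y -11.2 [209 161  80]
scene (np.int64(303), np.int64(234)) x 175.3 y -8.4 [190 149  74]
scene (np.int64(304), np.int64(234)) x 176.4 y -5.7 [181 133  67]
scene (np.int64(299), np.int64(235)) x 174.2 y -20.7 [142 111  54]
scene (np.int64(300), np.int64(235)) x 175.2 y -18.0 [203 162  80]
scene (np.int64(301), np.int64(235)) x 176.2 y -15.3 [193 158  79]
scene (np.int64(302), np.int64(235)) x 177.3 y -12.6 [141 112  63]
scene (np.int64(299), np.int64(236)) x 177.1 y -22.1 [96 74 38]
scene (np.int64(300), np.int64(236)) x 178.2 y -19.4 [117  91  45]
scene (np.int64(301), np.int64(236)) x 179.2 y -16.7 [106  85  47]
```

The brass block's front edge is at roughly x ≈ 161 mm and the nose is at about 141. Advance 10 mm, then creep.

```bash
python3 -m pendant '[[0,[2,-0.2,0],[0,0,0]],[0,[4,-0.4,0],[0,0,0]],[0,[6,-0.6,0],[0,0,0]],[0,[8,-0.8,0],[0,0,0]],[0,[10,-1,0],[0,0,0]],[0,[10,-1,0],[0,0,0]]]'
```

```text
time: 28.75
ee_pos: [0.5947, 0.0912, 0.0696]
tcp_rot: [180.0, -0.0, 174.5]
wrist_force: [-2.4, 1.0, 4.5]
opening: 0.0085
```

```bash
python3 -m pendant '[[0,[1,-0.1,0],[0,0,0]],[0,[1.5,-0.1,0],[0,0,0]],[0,[1.5,-0.1,0],[0,0,0]]]'
```

```text
time: 29.12
ee_pos: [0.5959, 0.0911, 0.0696]
tcp_rot: [180.0, -0.1, 174.5]
wrist_force: [-4.3, -0.3, 6.0]
opening: 0.0084
```

```bash
cat > f.py <<'E'
from h import *
F=[]
for i in range(6): camera("top"); F.append(get_obs()["wrist_force"])
print(np.round(np.mean(F,0),2),np.round(np.std(F,0),2))
E
python3 f.py; python3 -m pendant '[[0,[0.5,0,0],[0,0,0]],[0,[1,-0.1,0],[0,0,0]],[0,[1,-0.1,0],[0,0,0]]]'; python3 f.py
```

```text
[-3.46  0.41  5.74] [0.53 0.16 0.42]
time: 29.8
ee_pos: [0.5967, 0.091, 0.0696]
tcp_rot: [180.0, -0.1, 174.5]
wrist_force: [-3.5, 0.0, 5.5]
opening: 0.0084
[-3.66  0.15  5.82] [0.56 0.57 0.46]
```

```bash
python3 -m pendant '[[0,[0.6,-0.1,0],[0,0,0]],[0,[1.2,-0.1,0],[0,0,0]],[0,[1.2,-0.1,0],[0,0,0]]]'; python3 f.py
```

```text
time: 30.48
ee_pos: [0.5976, 0.0909, 0.0696]
tcp_rot: [180.0, -0.2, 174.5]
wrist_force: [-3.6, -0.1, 5.5]
opening: 0.0082
[-3.51  0.2   5.61] [0.4  0.42 0.29]
```

```bash
python3 -m pendant '[[0,[0.6,-0.1,0],[0,0,0]],[0,[1.2,-0.1,0],[0,0,0]],[0,[1.2,-0.1,0],[0,0,0]]]'; python3 f.py
```

```text
time: 31.15
ee_pos: [0.5987, 0.0908, 0.0696]
tcp_rot: [180.0, -0.2, 174.5]
wrist_force: [-3.3, -0.3, 5.4]
opening: 0.0081
[-3.34  0.22  5.57] [0.28 0.41 0.51]
```

```bash
python3 -m pendant '[[0,[0.6,-0.1,0],[0,0,0]],[0,[1.3,-0.1,0],[0,0,0]],[0,[1.3,-0.1,0],[0,0,0]]]'
```

```text
time: 31.82
ee_pos: [0.5997, 0.0907, 0.0696]
tcp_rot: [180.0, -0.2, 174.5]
wrist_force: [-3.4, -0.3, 5.6]
opening: 0.0082
```

```bash
python3 -m pendant '[[0,[0.6,-0.1,0],[0,0,0]],[0,[1.3,-0.1,0],[0,0,0]],[0,[1.3,-0.1,0],[0,0,0]]]'; python3 f.py
```

```text
time: 32.2
ee_pos: [0.6009, 0.0907, 0.0696]
tcp_rot: [180.0, -0.2, 174.6]
wrist_force: [-4.0, -0.5, 5.8]
opening: 0.0083
[-3.17  0.22  5.17] [0.44 0.62 0.29]
```

```bash
python3 -m pendant '[[0,[0.6,-0.1,0],[0,0,0]],[0,[1.3,-0.1,0],[0,0,0]],[0,[1.3,-0.1,0],[0,0,0]]]'
```

```text
time: 32.88
ee_pos: [0.602, 0.0905, 0.0696]
tcp_rot: [180.0, -0.3, 174.6]
wrist_force: [-4.3, 0.2, 5.8]
opening: 0.0084
```

```bash
python3 -m pendant '[[0,[0.6,-0.1,0],[0,0,0]],[0,[1.3,-0.1,0],[0,0,0]],[0,[1.3,-0.1,0],[0,0,0]]]'; python3 f.py
```

```text
time: 33.25
ee_pos: [0.603, 0.0904, 0.0696]
tcp_rot: [180.0, -0.3, 174.6]
wrist_force: [-4.4, 1.2, 5.4]
opening: 0.0086
[-4.4   0.37  5.4 ] [0.75 0.71 0.45]
```

```bash
python3 -m pendant '[[0,[0.5,-0.1,0],[0,0,0]],[0,[1,-0.1,0],[0,0,0]],[0,[1,-0.1,0],[0,0,0]]]'; python3 f.py
```

```text
time: 33.92
ee_pos: [0.6033, 0.0904, 0.0696]
tcp_rot: [-180.0, -0.4, 174.6]
wrist_force: [-6.9, 0.9, 6.5]
opening: 0.0084
[-6.71  0.37  7.06] [0.41 0.26 0.56]
```

```bash
python3 -m pendant '[[0,[0.4,0,0],[0,0,0]],[0,[0.8,-0.1,0],[0,0,0]],[0,[0.8,-0.1,0],[0,0,0]]]'; python3 f.py
```

```text
time: 34.6
ee_pos: [0.6033, 0.0903, 0.0696]
tcp_rot: [-180.0, -0.5, 174.6]
wrist_force: [-7.8, 0.1, 6.9]
opening: 0.0086
[-6.94  0.64  6.82] [0.61 0.44 0.4 ]
```

Contact has been met: the tool stopped at 0.6033 and the force is rising. Sliding friction is about 3.3 N, so I'm aiming for about 11 N total at the wrist.

```bash
python3 -m pendant '[[0,[0.8,-0.1,0],[0,0,0]],[0,[1.2,-0.1,0],[0,0,0]],[0,[1.2,-0.1,0],[0,0,0]]]'; python3 f.py
```

```text
time: 35.28
ee_pos: [0.6036, 0.0903, 0.0696]
tcp_rot: [-180.0, -0.6, 174.6]
wrist_force: [-9.0, -0.5, 7.7]
opening: 0.0084
[-8.11  0.1   7.49] [0.29 0.25 0.52]
```

```bash
python3 -m pendant '[[0,[1,-0.1,0],[0,0,0]],[0,[1.5,-0.1,0],[0,0,0]],[0,[1.8,-0.2,0],[0,0,0]],[0,[1.8,-0.2,0],[0,0,0]]]'; python3 f.py
```

```text
time: 36.08
ee_pos: [0.604, 0.0902, 0.0696]
tcp_rot: [-180.0, -0.7, 174.6]
wrist_force: [-11.0, 0.5, 9.2]
opening: 0.0085
[-10.82   1.04   8.79] [0.46 0.52 0.27]
```

Pressed with about 10.8 N at the wrist, which is about 7.5 N on the block. Ease the load before opening so the spring doesn't kick the cartridge back.

```bash
python3 -m pendant '[[0,[1,-0.1,0],[0,0,0]],[0,[0.4,0,0.2],[0,0,0]],[0,[0.4,0,0.4],[0,0,0]]]'; python3 f.py
```

```text
time: 36.75
ee_pos: [0.604, 0.0903, 0.0699]
tcp_rot: [-180.0, -0.8, 174.6]
wrist_force: [-5.0, 0.8, 4.5]
opening: 0.0089
[-5.29  0.38  5.17] [0.27 0.47 0.61]
```

```bash
python3 -m pendant '[[0,[0,0,0.2],[0,0,0]],[0,[-0.2,0,0.3],[0,0,0]],[0,[-0.2,0,0.3],[0,0,0]]]'; python3 f.py
```

```text
time: 37.42
ee_pos: [0.6038, 0.0902, 0.0701]
tcp_rot: [-180.0, -0.8, 174.6]
wrist_force: [-2.9, 0.0, 3.5]
opening: 0.0084
[-3.11  0.13  3.43] [0.2  0.53 0.46]
```

```bash
python3 -m pendant '[[14,[0,0,0],[0,0,0]],[20,[0,0,0],[0,0,0]],[30,[0,0,0],[0,0,0]],[40,[0,0,0],[0,0,0]],[45,[0,0,0],[0,0,0]],[45,[0,0,0],[0,0,0]]]' 20; python3 f.py
python3 - <<'E'
from h import *
c=camera("top");s=camera("scene")
im=np.hstack([cv2.resize(c["img"][110:210,170:270],(400,400),interpolation=2),cv2.resize(s["img"][160:240,260:340],(400,400),interpolation=2)])
cv2.imwrite("pics/j.png",im[...,::-1])
for q in(c,s):
  for l in("fin","nose","cartridge"):
    print(l,[np.round(r["position"],3).tolist() for r in pinpoint(q,l) if abs(r["position"][1]-.09)<.05])
E
```

```text
time: 38.48
ee_pos: [0.6038, 0.0903, 0.0701]
tcp_rot: [-180.0, -0.8, 174.6]
wrist_force: [-0.1, 0.1, -0.2]
opening: 0.0381
[ 0.15  0.03 -0.47] [0.7  0.36 0.62]
fin []
nose []
cartridge []
fin [[0.603, 0.09, 0.088]]
nose [[0.723, 0.077, 0.043]]
cartridge [[0.66, 0.087, 0.042], [0.563, 0.095, 0.046]]
```

View pics/j.png

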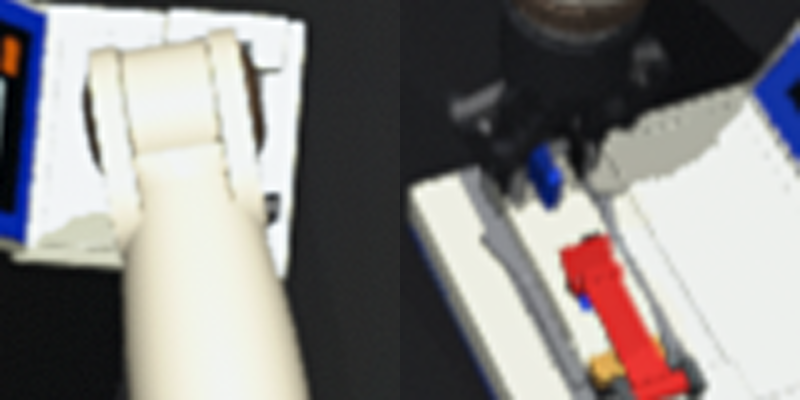

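The cartridge lies under the red arm with its nose at the brass block (615,365), and the fingers are clear of the fin at (545,175). Withdraw upward and check.

```bash
python3 -m pendant '[[45,[0,0,10],[0,0,0]],[45,[0,0,30],[0,0,0]],[45,[0,0,60],[0,0,0]],[45,[-30,0,100],[0,0,0]],[45,[-80,0,120],[0,0,0]],[45,[-130,0,130],[0,0,0]],[45,[-170,0,130],[0,0,0]],[45,[-200,0,130],[0,0,0]],[45,[-200,0,130],[0,0,0]]]'
python3 - <<'E'
from h import *
c=camera("top");s=camera("scene")
im=np.hstack([cv2.resize(c["img"][110:190,180:260],(400,400),interpolation=2),cv2.resize(s["img"][170:250,250:330],(400,400),interpolation=2)])
cv2.imwrite("pics/k.png",im[...,::-1])
L=np.array([.5607,.0937]);u=np.array([.9954,-.0958]);n=np.array([.0958,.9954])
for q in(c,s):
  for l in("fin","nose","cartridge"):
    for r in pinpoint(q,l):
      p=np.array(r["position"]);d=p[:2]-L
      if abs(d@n)<.03: print(l,np.round([d@u*1e3,d@n*1e3,p[2]*1e3],1))
  for l,p0 in dict(spent=[.562,-.164],dropper=[.732,-.146],tube_rack=[.7235,-.3275],tip_box=[.381,.469],dish=[.616,-.483]).items():
    print(l,[np.round((np.array(r["position"][:2])-p0)*1e3,1) for r in pinpoint(q,l)][:1])
E
```

```text
time: 40.3
ee_pos: [0.4028, 0.0903, 0.2016]
tcp_rot: [180.0, -0.7, 174.6]
wrist_force: [0.5, 0.3, -0.2]
opening: 0.0382
nose [156.    0.2  47.2]
cartridge [96.9 -0.2 43. ]
spent [array([-0.5,  2.6])]
dropper []
tube_rack [array([-106.3, -157.1])]
tip_box [array([-2.3, -0.2])]
dish [array([0.4, 0.5])]
fin [39.6 -0.7 88.4]
nose [161.1   0.6  42.5]
cartridge [97.7  3.9 43.7]
spent [array([-5.3,  1.9])]
dropper [array([-1.5, -2.7])]
tube_rack [array([-0.9,  0.9])]
tip_box [array([3.4, 0.2])]
dish [array([-2.4,  1.6])]
```

View pics/k.png

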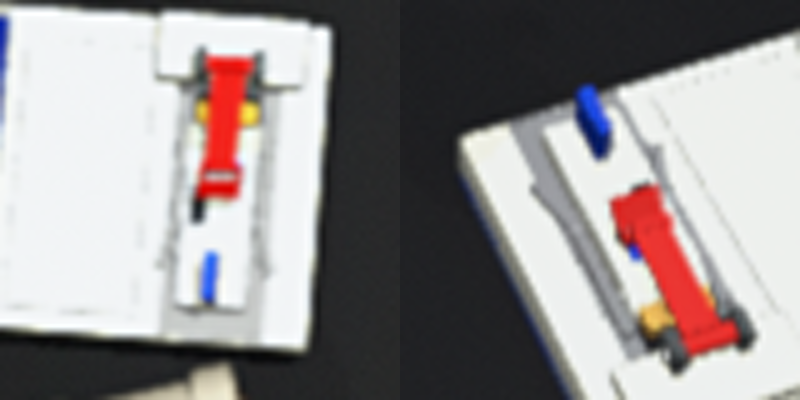

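```bash
python3 - <<'E'
from est import *
est(["fin","nose","cartridge"],5,dict(fin=[.603,.09],nose=[.721,.078],cartridge=[.661,.085]))
E
```

```text
fin 10 [0.6013 0.0914 0.083 ] [0.0016 0.0021 0.0031]
nose 9 [0.7165 0.0785 0.0458] [0.003  0.0017 0.0022]
cartridge 9 [0.6579 0.0854 0.0424] [0.0011 0.0014 0.0017]
```

The vision estimates put the cartridge about 1 mm further back than when it was pressed, which is within noise, but the opening could have kicked it off the block. I'll verify with the shut fingertips: press gently on the rear face, then unload slowly.

```bash
python3 -m pendant '[[0,[40,1,0],[-0.07,-0.7,0]],[0,[90,2,-20],[-0.07,-0.7,0]],[0,[130,4,-60],[-0.07,-0.7,0]],[0,[145,4,-105],[-0.07,-0.7,0]],[0,[145,4,-135],[-0.07,-0.7,0]],[0,[145,4,-149],[-0.07,-0.7,0]],[0,[145,4,-149.5],[-0.07,-0.7,0]],[0,[145,4,-149.5],[-0.07,-0.7,0]],[0,[145,4,-149.5],[-0.07,-0.7,0]]]' 20; python3 f.py
```

```text
time: 44.32
ee_pos: [0.5495, 0.0944, 0.0521]
tcp_rot: [180.0, 0.0, 174.6]
wrist_force: [0.2, 0.9, -1.0]
opening: 0.0
[-0.17 -0.14  0.46] [0.48 0.32 0.35]
```

```bash
python3 -m pendant '[[0,[4,-0.4,0],[0,0,0]],[0,[8,-0.8,0],[0,0,0]],[0,[12,-1.2,0],[0,0,0]],[0,[14,-1.4,0],[0,0,0]],[0,[15,-1.5,0],[0,0,0]],[0,[16,-1.6,0],[0,0,0]]]'; python3 -m pendant '[[0,[1,-0.1,0],[0,0,0]],[0,[2,-0.2,0],[0,0,0]],[0,[2,-0.2,0],[0,0,0]]]'
```

```text
time: 45.38
ee_pos: [0.5649, 0.0927, 0.0508]
tcp_rot: [-180.0, -0.1, 174.6]
wrist_force: [-0.3, 0.2, -0.4]
opening: -0.0001
time: 45.75
ee_pos: [0.5669, 0.0925, 0.0508]
tcp_rot: [-180.0, -0.1, 174.6]
wrist_force: [0.8, 0.7, 0.2]
opening: -0.0002
```

```bash
python3 -m pendant '[[0,[0.7,-0.1,0],[0,0,0]],[0,[1.5,-0.2,0],[0,0,0]],[0,[1.5,-0.2,0],[0,0,0]]]'
```

```text
time: 46.12
ee_pos: [0.5685, 0.0923, 0.0508]
tcp_rot: [-180.0, -0.1, 174.6]
wrist_force: [-0.1, -0.1, 0.0]
opening: -0.0001
```

```bash
python3 -m pendant '[[0,[0.5,-0.1,0],[0,0,0]],[0,[1,-0.1,0],[0,0,0]],[0,[1,-0.1,0],[0,0,0]]]'
```

```text
time: 46.5
ee_pos: [0.5695, 0.0922, 0.0509]
tcp_rot: [-180.0, -0.1, 174.6]
wrist_force: [0.1, -0.4, -1.5]
opening: 0.0001
```

```bash
python3 -m pendant '[[0,[0.5,-0.1,0],[0,0,0]],[0,[1,-0.1,0],[0,0,0]],[0,[1,-0.1,0],[0,0,0]]]'
```

```text
time: 46.88
ee_pos: [0.5705, 0.0921, 0.0508]
tcp_rot: [-180.0, -0.1, 174.6]
wrist_force: [-0.3, 0.9, 0.5]
opening: 0.0002
```

```bash
python3 -m pendant '[[0,[0.5,-0.1,0],[0,0,0]],[0,[0.8,-0.1,0],[0,0,0]],[0,[0.8,-0.1,0],[0,0,0]]]'
```

```text
time: 47.25
ee_pos: [0.5714, 0.092, 0.0508]
tcp_rot: [-180.0, -0.1, 174.6]
wrist_force: [-0.3, -0.1, -0.1]
opening: 0.0004
```

```bash
python3 -m pendant '[[0,[0.5,-0.1,0],[0,0,0]],[0,[0.8,-0.1,0],[0,0,0]],[0,[0.8,-0.1,0],[0,0,0]]]'
```

```text
time: 47.62
ee_pos: [0.5722, 0.0919, 0.0508]
tcp_rot: [-180.0, -0.1, 174.6]
wrist_force: [-0.7, 0.5, 0.5]
opening: 0.0001
```

```bash
python3 -m pendant '[[0,[0.5,-0.1,0],[0,0,0]],[0,[0.8,-0.1,0],[0,0,0]],[0,[0.8,-0.1,0],[0,0,0]]]'
```

```text
time: 48.0
ee_pos: [0.573, 0.0917, 0.0508]
tcp_rot: [-180.0, -0.1, 174.6]
wrist_force: [0.5, 0.1, 0.2]
opening: 0.0003
```

```bash
python3 -m pendant '[[0,[0.5,-0.1,0],[0,0,0]],[0,[0.8,-0.1,0],[0,0,0]],[0,[0.8,-0.1,0],[0,0,0]]]'
```

```text
time: 48.38
ee_pos: [0.5733, 0.0917, 0.0507]
tcp_rot: [-180.0, -0.1, 174.6]
wrist_force: [-5.2, 0.1, 2.6]
opening: 0.0
```

```bash
python3 -m pendant '[[0,[0.5,-0.1,0],[0,0,0]],[0,[0.8,-0.1,0],[0,0,0]],[0,[0.8,-0.1,0],[0,0,0]]]'
```

```text
time: 48.75
ee_pos: [0.5734, 0.0917, 0.0506]
tcp_rot: [-180.0, -0.2, 174.6]
wrist_force: [-5.8, 0.5, 1.6]
opening: -0.0002
```

The force is stiff at once (over 5 N within 0.3 mm), so the cartridge is against the block. Unload slowly and retreat.

```bash
python3 -m pendant '[[0,[0.4,0,0],[0,0,0]],[0,[0.2,0,0],[0,0,0]],[0,[0,0,0],[0,0,0]],[0,[-0.2,0,0],[0,0,0]],[0,[-0.4,0,0],[0,0,0]],[0,[-0.7,0.1,0],[0,0,0]],[0,[-1.5,0.1,0],[0,0,0]],[0,[-6,0.6,0],[0,0,0]],[0,[-25,2.5,0],[0,0,0]],[0,[-50,4,20],[0,0,0]],[0,[-90,4,60],[0,0,0]],[0,[-120,4,100],[0,0,0]],[0,[-150,4,120],[0,0,0]],[0,[-150,4,120],[0,0,0]]]'
python3 - <<'E'
from est import *
e=est(["fin","nose","cartridge"],3,dict(fin=[.603,.09],nose=[.721,.078],cartridge=[.661,.085]))
d=e["nose"]-e["fin"];print(np.degrees(np.arctan2(d[1],d[0])))
c=camera("top");s=camera("scene")
im=np.hstack([cv2.resize(c["img"][110:190,180:260],(400,400),interpolation=2),cv2.resize(s["img"][170:250,250:330],(400,400),interpolation=2)])
cv2.imwrite("pics/l.png",im[...,::-1])
E
```

```text
time: 50.5
ee_pos: [0.423, 0.0959, 0.1729]
tcp_rot: [180.0, 0.0, 174.7]
wrist_force: [-0.2, -0.6, -0.3]
opening: 0.0001
fin 5 [0.6023 0.0911 0.0831] [0.0016 0.0008 0.0034]
nose 6 [0.7182 0.0797 0.0468] [0.003  0.0011 0.0029]
cartridge 4 [0.6606 0.0846 0.0422] [0.0014 0.0012 0.0021]
-5.61998957843751
```

View pics/l.png

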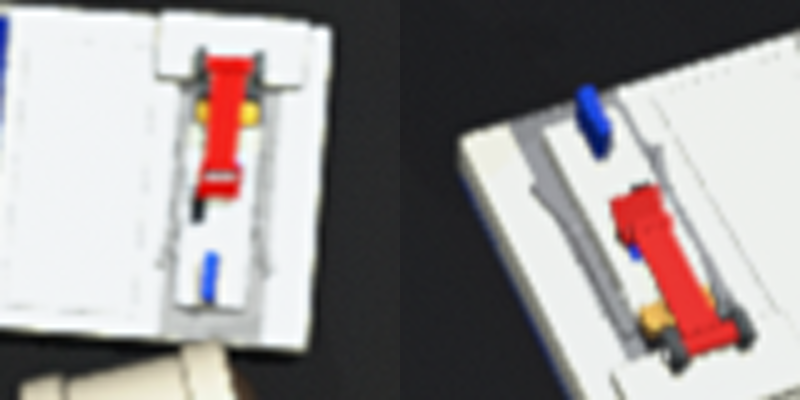

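The cartridge sits straight in the lane, with its nose against the brass block (230,110) and the red arm on top. Handing in.

```bash
python3 -c "
from workcell import *
print(job_done())"
```

```text
the job is handed in; nothing more can be done
None
```

I loaded the blue-finned cartridge under the red arm and against the contact block, and handed the job in at about 51 s. No verdict was reported.

- **Regrip:** joint 6 reached its limit on the first carry. I set the cartridge down in front of the analyser, turned the gripper half round, gripped it again and carried on.
- **Pressing:** the wrist read about 10.8 N at the peak. Less about 3.3 N of sliding friction, that is roughly 7.5 N on the block. I eased the load before opening the fingers.
- **Contact with the block:** after I let go, the camera put the cartridge about 1 mm further back than when pressed, within the noise. I pressed its rear lightly with shut fingers. Over 5 N built up within 0.3 mm, so it was then touching the block, and I unloaded slowly.
- **Last pictures:** the cartridge is straight (yaw −5.6° against the lane's −5.5°) and within about 2 mm of the centre line. It is flat, with the arm resting on its top.
- **Other items:** four of the five items checked after the first withdrawal read within about 6 mm of where they started. In the top view, the first hit for the tube rack was about 190 mm away, which I took as a false detection because the scene view had it within about 1 mm. The dropper was only found in the scene view.
- **Not measured:** I could not read the arm angle or the final contact forces directly.

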